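Fit a jaw pad into the specimen clamp's floating bracket

ROBOT

A 6-joint arm with a two-finger parallel gripper is mounted at the origin on a cart in front of the work surface, level with it; the furniture and walls round the work are solid. World frame = base frame: x ahead of the robot, y to its left, z up, the work surface at z = 0. Lengths are in m, angles in rad, forces in N, time in s.
With the tool pointing down it reaches from about 0.4 to 0.825 m from the base axis. Payload 7 kg.
Tool frame: the origin (TCP) lies at the very end of the fingers, on their centre line; the grasp point (between the pads) lies arm.hold_point_z behind it (arm.hold_point_z is the distance from the TCP to the grasp point, in m); z points along the fingers, y is the line along which they close (so a half turn about z gives the same grasp; the last joint's range is limited). The gripper opens to 88 mm and grips with 3 to 60 N. Pads are 19 mm wide; open, the fingers measure 130 mm over their backs; the gripper's body (78 mm by 193 mm) begins 47 mm behind the grasp point.
Start: joints at [-1.059, 0.359, 0.012, 0, -1.224, -0.288], TCP at [0.15, -0.658, 0.227] pointing down, gripper open.
Joint ranges: [-3.07, 3.07], [-1.43, 2.12], [-1.02, 1.25], [-3.03, 1.67], [-3.05, -0], [-3.03, 3.03]. Speed limits (rad/s): [2.39, 2.39, 3.01, 3.14, 3.14, 3.14].

INTERFACE

Orientations are given as [roll, pitch, yaw] about the fixed x, y, z axes, in that order (R = Rz(yaw) Ry(pitch) Rx(roll)).
In Python, from station import arm gives the robot as it stands.
- The arm moves only by the shell command python3 -m creep [FORCE], which reads ROWS from standard input. ROWS is one flat JSON list of numbers that holds 1 to 20 rows one after another, with no inner brackets; each row has 5 numbers: the finger opening in m, then dx, dy, dz in units of 20 mm, then a turn about the tool's z in units of 0.1 rad; each row is the pose to reach, as a shift and turn from the pose commanded when the command began, along the tool's axes at that moment; what a row does not reach only later rows make up. A row lasts 1/12 s, in which the tool goes at most 0.0417 m and 0.125 rad, less where a joint would pass 70% of its speed; a pose out of reach is approached as far as the arm can. The fingers move at their own pace and stop on an object; FORCE is the grip in N (left out, the last holds). Time passes only in rows, so rows that do not move let the fingers close. It prints the time, the measured TCP pose, the force, the opening and the grip force at its end. Input that does not fit is refused with a message, and nothing moves.
- arm.get_state(): the state, without advancing time (a new reading comes with each control period).
- arm.grab_frame(name): name is "scene" or "top"; returns the picture (400x640x3 uint8, red, green, blue); there is no depth.
- arm.camera_params(name): a dict with "fx", "fy", "cx", "cy" (pixels), "T" (4x4, takes a point from camera to world coordinates). Camera axes: x right, y down, z forward; pixel columns grow to the right and rows downward; lengths in m; the calibration is good to about 2 mm. A picture is of the moment at which its call begins. camera_params takes no time and is no camera call.
- arm.job_done(): hands the job in; it is judged then, once.
The state is a dict: "t": time; "q": joint angles; "qd": joint speeds; "joint_efforts": joint torques, N m; "eef_pos": TCP position; "ee_rot": TCP orientation; "force": force on the tool from outside, world axes, zero at the start; "moment": the same for the moment, N m; "width": finger opening in m; "gripper_force": force on a finger pad.
Only numpy, scipy, OpenCV 4.12 (cv2) and the standard library are available. Lean on these libraries where they do the work, as an engineer would, in place of code of your own. Each camera call takes 0.05 s, during which the arm holds its last target. There are 200 camera calls.

TASK

Fit the loose jaw pad into the specimen clamp: lift it by its rib, let its two ears down into the two upright slots of the clamp's floating jaw, and press it gently but fully home past the spring clips, so that it sits flat with both ears on the slot floors. The floating jaw may stand anywhere along its guide rods, so feel for the slots and do not force the pad against the clamp; let go at the end and leave the putty tin and the tape roll where they are.

Things in the scene. Friction and masses are not known exactly. Their poses are not given: they have to be found in the camera images.
- jaw_pad: Loose jaw pad, 50 x 116 x 40 mm (x, y, z), 0.15 to 0.31 kg, same after a half turn. Origin: centre of its underside. From below: black rubber lining 44 x 76 x 8; steel plate 50 x 88, z 8 to 14; two ears, also z 8 to 14, 16 wide in x, from the plate's ends at y +-44 out to y +-58. It lies on the desk lining down.
- pad_rib (a point): Centre of the top edge of the pad's upright steel grip rib (40 mm above the pad's underside). The rib is 12 mm thick in x, 64 mm long in y and rises 26 mm above the plate; pinch it from above with the fingers closing along x.
- bracket: Clamp's fixed base: grey foot plate 132 x 150 mm, end lugs at both x ends (top z 22), two guide rods along x. Origin: centre of its underside. On the rods rides the dark steel floating jaw (62 x 144 mm). The jaw's place is NOT measured: it starts -16 to +16 mm from centre along this x (stops at +-17); 6 N slides it. In y it is centred. Over 60 N between pad or arm and clamp is forcing.
- slot_mouths (a point): Point on the base (it does not ride with the jaw): middle of the two post tops, z 60 mm, if the jaw were centred. Posts: y 46 to 71 mm each side, 60 mm long in x, flat tops. In each, centred on the jaw's x, an upright slot open above and to the middle: 19 mm wide in x, square edges. Ears resting on the post tops: pad origin 8 mm below this point.
- slot_floors (a point): Point on the base below slot_mouths, level with the slot floors (z 30 mm). Pad home: ears on the floors, origin 8 mm below this point, pad's y along the base's y (either way round). A spring clip lines each slot's outer end (sloped lead-in z 59 to 49, then upright) and gives 2 mm against the ear; together they drag up to about 15 N on the way down and hold the pad where it is left.
- putty: small round putty tin, 62 mm across, 26 mm high, standing on the desk; origin at centre of its underside. Leave it alone.
- tape: masking tape roll lying flat, 84 mm across, 19 mm high; origin at centre of its underside. Leave it alone.
Not all that is in view belongs to the job. Leave any orange or turquoise look-alike of the jaw_pad alone.

How it is judged:
By the outcome, as a careful person would: the job done as asked, in the order asked, and still so for the second after the job is handed in, with the robot touching nothing.
It also fails if it takes over 72 s, if anything falls off the work surface, if the arm or the gripper's body presses on something with over 40 N, if the wrist force passes 120 N, or if a joint passes its speed limit or range.

## Working session

There is one attempt and no reset: what is moved stays moved. The work goes in short steps, Python scripts to look and compute and a shell command to move; the robot and the scene stay as the last step left them, time stands still between calls to the robot, and variables do not carry over. Pictures are saved under pics/ and viewed, at most 10 in all, crops included, and the job is handed in when it is done.

```bash
mkdir -p pics; ls; python3 - <<'E'
from station import arm
import cv2
for n in("scene","top"):
    cv2.imwrite(f"pics/{n}0.png",arm.grab_frame(n)[:,:,::-1]); p=arm.camera_params(n); print(n,p)
s=arm.get_state(); print(s, arm.hold_point_z)
E
```

```text
pics
scene {'fx': 433.12924994133994, 'fy': 433.12924994133994, 'cx': 317.90826106120215, 'cy': 195.40267912047426, 'T': array([[ 4.63282123e-01, -3.89633222e-01,  7.95962076e-01,
        -1.61225499e-01],
       [-8.86210540e-01, -2.04441240e-01,  4.15733879e-01,
        -5.71125809e-01],
       [ 7.43742617e-04, -8.97992055e-01, -4.40011040e-01,
         4.63022195e-01],
       [ 0.00000000e+00,  0.00000000e+00,  0.00000000e+00,
         1.00000000e+00]])}
top {'fx': 479.453638028476, 'fy': 479.453638028476, 'cx': 327.24394637573846, 'cy': 200.78699286638386, 'T': array([[ 0.00524462, -0.99675013,  0.08038449,  0.45436315],
       [-0.99981131, -0.00673027, -0.01822203, -0.17540182],
       [ 0.01870382, -0.08027375, -0.99659736,  1.3029938 ],
       [ 0.        ,  0.        ,  0.        ,  1.        ]])}
{'t': 0.1, 'q': array([-1.05885016e+00,  3.59317436e-01,  1.11501521e-02, -3.06797485e-04,
       -1.22409731e+00, -2.88139250e-01]), 'qd': array([ 3.52255453e-05, -2.18915969e-03,  3.61292178e-03,  1.67698382e-03,
        6.36327423e-04, -3.52259423e-04]), 'joint_efforts': array([-1.32940400e-03, -5.84162557e+01,  2.93755192e+01,  7.01550677e+00,
        1.02334734e-02, -5.53348957e-05]), 'eef_pos': array([ 0.14971301, -0.6577387 ,  0.22571514]), 'ee_rot': array([ 3.14010295e+00, -1.40739113e-04, -2.91789009e+00]), 'force': array([-0.87979819,  0.84455758,  1.59612128]), 'moment': array([-0.01589014, -0.04670023, -0.01645919]), 'gripper_force': 0.0, 'width': 0.08749797944885511} 0.0188
```

View pics/scene0.png

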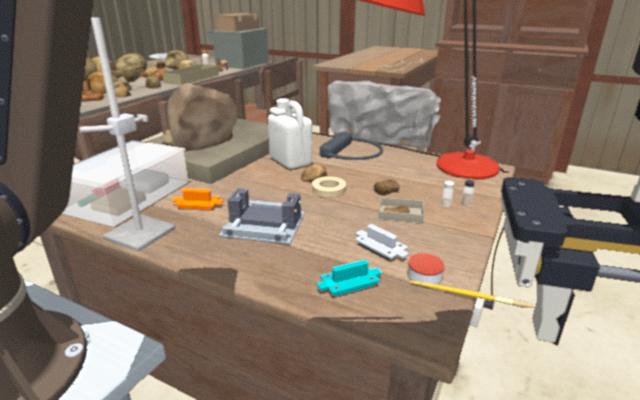

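View pics/top0.png

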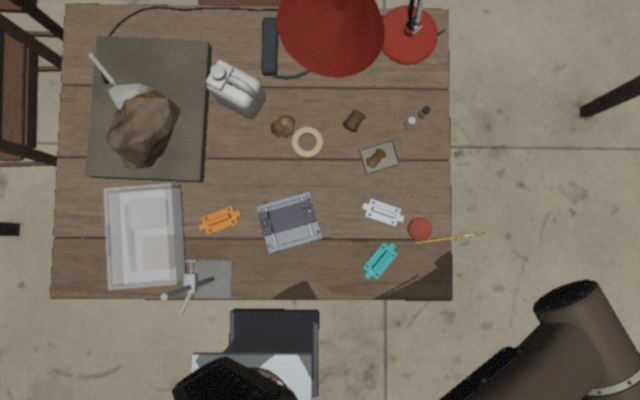

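The top view shows the grey pad at about (383,212), the clamp at (290,222), the tin at (420,230) and the tape at (307,142). The orange and turquoise parts are look-alikes. I'll enlarge the pad and clamp.

```bash
python3 - <<'E'
import cv2,numpy as np
a=cv2.imread("pics/top0.png")
c=a[185:260,250:330]; d=a[190:240,355:435]
c=cv2.resize(c,None,fx=7,fy=7,interpolation=cv2.INTER_CUBIC)
cv2.imwrite("pics/c1.png",c)
cv2.imwrite("pics/c2.png",cv2.resize(d,None,fx=10,fy=10,interpolation=cv2.INTER_CUBIC))
E
```

```text
(no output)
```

View pics/c1.png

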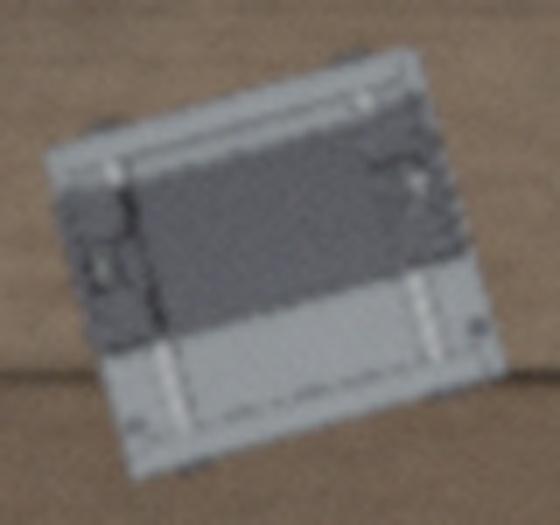

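View pics/c2.png

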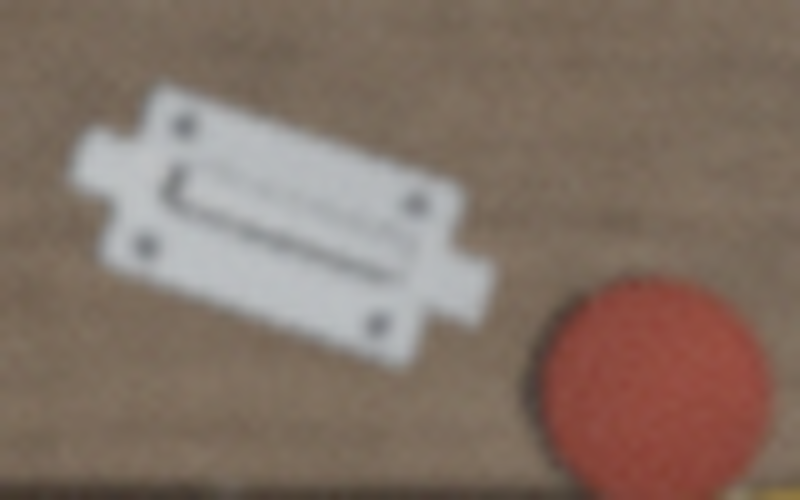

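```bash
cat > h.py <<'E'
from station import arm
import numpy as np
def back(px,z,n="top"):
    p=arm.camera_params(n); T=p["T"]
    r=T[:3,:3]@np.array([(px[0]-p["cx"])/p["fx"],(px[1]-p["cy"])/p["fy"],1])
    return T[:3,3]+r*(z-T[2,3])/r[2]
def proj(P,n="top"):
    p=arm.camera_params(n); c=np.linalg.inv(p["T"])@np.r_[P,1]
    return np.array([p["fx"]*c[0]/c[2]+p["cx"],p["fy"]*c[1]/c[2]+p["cy"]])
E
python3 - <<'E'
from h import *
def q(L,s,ox,oy,z): return np.array([back(((u+.5)/s-.5+ox,(v+.5)/s-.5+oy),z) for u,v in L])
def rep(n,Q):
    e=Q[1]-Q[0]; f=Q[2]-Q[3]; d=e+f; g=(Q[0]+Q[1]-Q[2]-Q[3])
    print(n,Q.mean(0).round(4),"len",[np.linalg.norm(Q[i]-Q[(i+1)%4]).round(4) for i in range(4)],"yawY",np.degrees(np.arctan2(-d[1],-d[0])).round(1),"yawX",np.degrees(np.arctan2(g[1],g[0])).round(1))
rep("foot",q([(48,152),(415,50),(508,372),(137,478)],7,250,185,.008))
rep("jaw60",q([(60,190),(420,95),(470,262),(105,352)],7,250,185,.06))
rep("jaw25",q([(60,190),(420,95),(470,262),(105,352)],7,250,185,.025))
rep("plate",q([(155,85),(465,190),(408,368),(100,262)],10,355,190,.014))
rep("ears",q([(92,130),(497,262),(480,325),(68,190)],10,355,190,.014))
print("tin",q([(655,388)],10,355,190,.026))
E
```

```text
foot [ 0.5006 -0.0967  0.008 ] len [np.float64(0.1469), np.float64(0.1295), np.float64(0.1477), np.float64(0.13)] yawY 106.1 yawX 16.3
jaw60 [ 0.5127 -0.0949  0.06  ] len [np.float64(0.1377), np.float64(0.0648), np.float64(0.1385), np.float64(0.0622)] yawY 104.7 yawX 16.7
jaw25 [ 0.5144 -0.0926  0.025 ] len [np.float64(0.1415), np.float64(0.0666), np.float64(0.1424), np.float64(0.064)] yawY 104.7 yawX 16.7
plate [ 0.5286 -0.3489  0.014 ] len [np.float64(0.0884), np.float64(0.0506), np.float64(0.0877), np.float64(0.0503)] yawY 71.5 yawX -17.7
ears [ 0.5284 -0.3495  0.014 ] len [np.float64(0.1149), np.float64(0.0177), np.float64(0.1168), np.float64(0.0175)] yawY 72.2 yawX -18.6
tin [[ 0.48521061 -0.44695559  0.026     ]]
```

```bash
cat >> h.py <<'E'
from scipy.spatial.transform import Rotation as Ro
def go(P,yawdeg):
    s=arm.get_state(); R=Ro.from_euler("xyz",s["ee_rot"])
    d=R.inv().apply(np.array(P)-s["eef_pos"]); y=np.degrees(s["ee_rot"][2])
    t=(y-yawdeg+180)%360-180
    print("t %.2f shift"%s["t"],d.round(4),"turn",np.radians(t).round(4),"F",s["force"].round(1),"M",s["moment"].round(2),"w",round(s["width"],4),"rpy",s["ee_rot"].round(4))
E
python3 -c "
from h import *
go([.5285,-.3492,.11],-108.2)"
```

```text
t 0.10 shift [-0.4378  0.2166  0.116 ] turn -1.0294 F [-0.9  0.8  1.6] M [-0.02 -0.05 -0.02] w 0.0875 rpy [ 3.1401e+00 -1.0000e-04 -2.9179e+00]
```

Careful with the scale: shifts go in units of 20 mm and turns go in units of 0.1 rad. That gives: -0.438 m is -21.9, -0.22 m is -11, -1.03 rad is -10.3.

```bash
echo '[0.06,-11,5.5,2,-5,0.06,-11,5.5,2,-5,0.06,-11,5.5,2,-5,0.06,-11,5.5,2,-5,0.06,-11,5.5,2,-5,0.06,-11,5.5,2,-5,0.06,-11,5.5,2,-5,0.06,-21.9,10.85,5.8,-10.3,0.06,-21.9,10.85,5.8,-10.3,0.06,-21.9,10.85,5.8,-10.3,0.06,-21.9,10.85,5.8,-10.3,0.06,-21.9,10.85,5.8,-10.3,0.06,-21.9,10.85,5.8,-10.3,0.06,-21.9,10.85,5.8,-10.3,0.06,-21.9,10.85,5.8,-10.3,0.06,-21.9,10.85,5.8,-10.3]' | python3 -m creep 20; python3 - <<'E'
from h import *
import cv2
go([.5285,-.3492,.018],-108.2)
a=arm.grab_frame("scene")[:,:,::-1]
cv2.imwrite("pics/s1.png",cv2.resize(a[150:330,200:500],None,fx=2.6,fy=2.6,interpolation=cv2.INTER_CUBIC))
E
```

```text
t: 1.43
eef_pos: [0.5285, -0.349, 0.11]
ee_rot: [3.14, -0.0, -1.887]
force: [-1.0, -0.3, 0.4]
width: 0.06
gripper_force: 0.0
t 1.43 shift [ 0.0002 -0.0002  0.092 ] turn 0.0017 F [-1.  -0.3  0.4] M [-0.04  0.09  0.02] w 0.06 rpy [ 3.1402e+00 -1.0000e-04 -1.8867e+00]
```

View pics/s1.png

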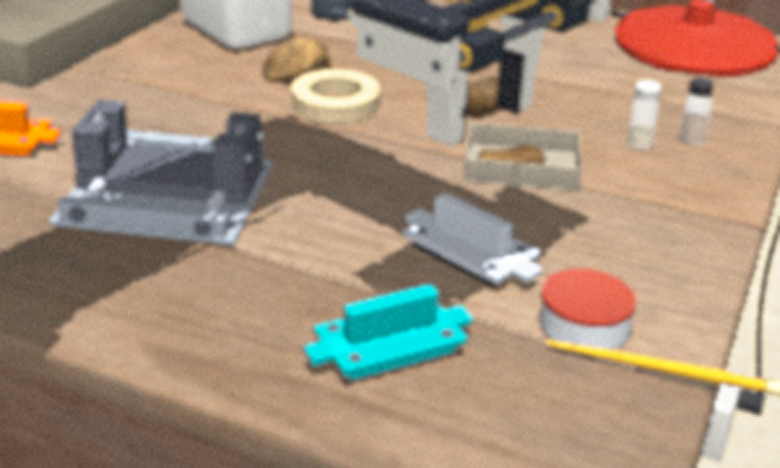

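The view shows the gripper above the pad rib (crop around (460,225)), aligned with it, and the tin clear at (587,310). I'll descend, grip and lift slightly.

Scaled: 0.091 m is 4.55, 0.08 m is 4.

```bash
echo '[0.06,0,0,1.5,0,0.06,0,0,3,0,0.06,0,0,4,0,0.06,0,0,4.55,0,0.06,0,0,4.55,0,0.06,0,0,4.55,0,0.0,0,0,4.55,0,0.0,0,0,4.55,0,0.0,0,0,4.55,0,0.0,0,0,4.55,0,0.0,0,0,4.55,0,0.0,0,0,4.55,0,0.0,0,0,4.55,0,0.0,0,0,4.55,0,0.0,0,0,4.55,0]' | python3 -m creep 30; python3 -c "
from h import *
go([.5285,-.3492,.018],-108.2)"
```

```text
t: 2.73
eef_pos: [0.5286, -0.3493, 0.0195]
ee_rot: [3.141, -0.0, -1.888]
force: [-0.6, 0.4, 0.8]
width: 0.0116
gripper_force: 30.0
t 2.73 shift [-0.      0.0001  0.0015] turn 0.0007 F [-0.6  0.4  0.8] M [0.24 0.24 0.02] w 0.0116 rpy [ 3.1412 -0.     -1.8877]
```

```bash
cat > ov.py <<'E'
from h import *
import cv2,sys
x,y,yw,off=map(float,sys.argv[1:5]); out=sys.argv[5]
c,s=np.cos(np.radians(yw)),np.sin(np.radians(yw))
def W(p): return np.array([x+c*p[0]-s*p[1],y+s*p[0]+c*p[1],p[2]])
rect=lambda x0,x1,y0,y1,z:[(x0,y0,z),(x1,y0,z),(x1,y1,z),(x0,y1,z)]
polys=[(rect(-.066,.066,-.075,.075,0),(0,255,255))]
for k in(1,-1):
    polys+=[(rect(off-.03,off+.03,k*.046,k*.071,.06),(0,255,0)),(rect(off-.0095,off+.0095,k*.046,k*.06,.06),(0,0,255))]
def pane(n,f,x0,x1,y0,y1,S):
    im=cv2.resize(cv2.imread(f)[y0:y1,x0:x1],None,fx=S,fy=S,interpolation=cv2.INTER_CUBIC)
    im=cv2.convertScaleAbs(im,alpha=1.5)
    for P,col in polys:
        q=np.array([(proj(W(p),n)-[x0,y0]+.5)*S for p in P])
        cv2.polylines(im,[np.round(q*16).astype(int)],True,col,1,cv2.LINE_AA,4)
    return im
a=pane("top","pics/top0.png",252,330,188,258,5); b=pane("scene","pics/scene0.png",218,308,182,246,8)
cv2.imwrite("pics/"+out+"t.png",cv2.resize(a,None,fx=1.6,fy=1.6) if 0 else pane("top","pics/top0.png",252,330,188,258,8)); cv2.imwrite("pics/"+out+"s.png",b)
E
python3 ov.py 0.5006 -0.0967 16.0 0.013 o1
```

```text
(no output)
```

View pics/o1t.png

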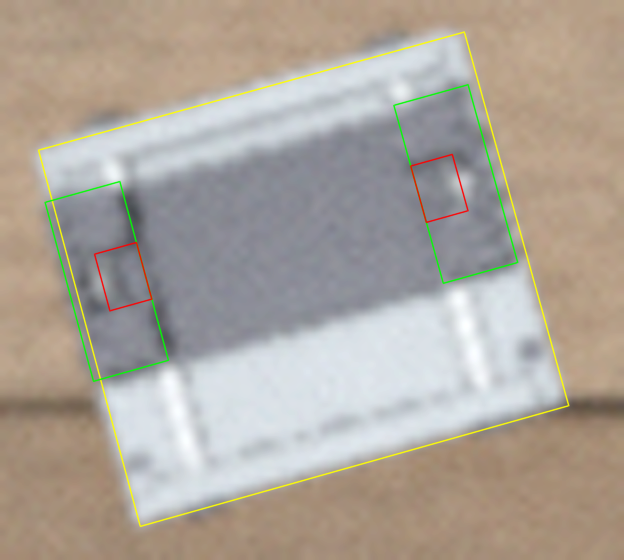

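View pics/o1s.png

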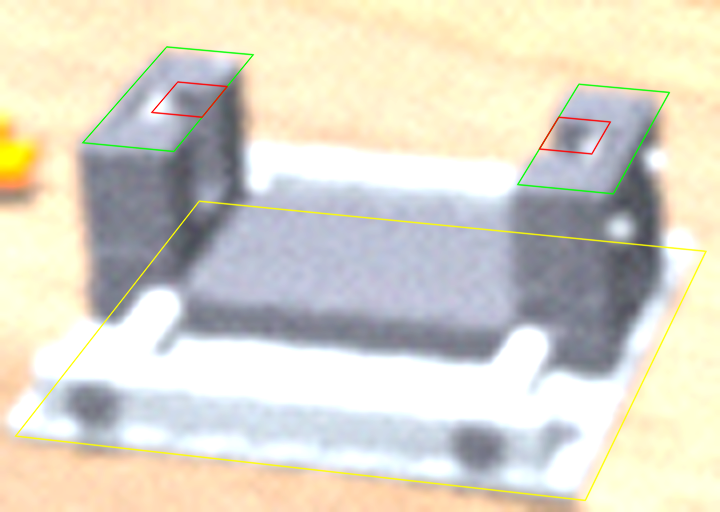

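Top overlay (post tops, slots) fits to within about 1 mm; the slots' bright clips are near (462,185) and (100,275). In the scene overlay the slot spots at (575,138) and (190,100) agree to about 1–2 mm. So the jaw is about +12.5 mm from centre. Now lift and carry.

Scaled: -0.13 m is -6.5, -0.1 m is -5.

```bash
echo '[0.0,0,0,-1.5,0,0.0,0,0,-3.5,0,0.0,0,0,-5,0,0.0,0,0,-6.5,0,0.0,0,0,-6.5,0,0.0,0,0,-6.5,0]' | python3 -m creep 45; python3 -c "
from h import *
go([.5126,-.0932,.1],-74.0)"
```

```text
t: 3.23
eef_pos: [0.5297, -0.3496, 0.1515]
ee_rot: [-3.138, 0.0, -1.888]
force: [-0.5, 0.3, -3.0]
width: 0.0116
gripper_force: 45.0
t 3.23 shift [-0.2383  0.0964  0.0512] turn -0.5963 F [-0.5  0.3 -3. ] M [ 0.1   0.15 -0.03] w 0.0116 rpy [-3.1377e+00  3.0000e-04 -1.8878e+00]
```

Scaled: 0.02 m is 1, -0.238 m is -11.9, -0.596 rad is -5.96.

```bash
echo '[0,-1.5,0.6,0,-0.8,0,-3.25,1.35,0,-1.7,0,-5,2.1,0,-2.6,0,-6.75,2.8,0,-3.5,0,-8.5,3.5,0,-4.4,0,-10,4.1,0,-5.2,0,-11.25,4.55,0,-5.7,0,-11.9,4.82,0,-5.96,0,-11.9,4.82,1,-5.96,0,-11.9,4.82,2,-5.96,0,-11.9,4.82,2.5,-5.96,0,-11.9,4.82,2.5,-5.96,0,-11.9,4.82,2.5,-5.96,0,-11.9,4.82,2.5,-5.96,0,-11.9,4.82,2.5,-5.96]' | python3 -m creep; python3 - <<'E'
from h import *
import cv2
go([.5126,-.0932,.08],-74.0)
a=arm.grab_frame("scene")[:,:,::-1]
cv2.imwrite("pics/s2.png",cv2.convertScaleAbs(cv2.resize(a[162:252,208:318],None,fx=6.5,fy=6.5,interpolation=cv2.INTER_CUBIC),alpha=1.4))
E
```

```text
t: 4.48
eef_pos: [0.5119, -0.0934, 0.1003]
ee_rot: [-3.14, -0.0, -1.292]
force: [0.4, -0.4, -1.1]
width: 0.0114
gripper_force: 45.0
t 4.48 shift [ 0.     -0.0007  0.0203] turn -0.0006 F [ 0.4 -0.4 -1.1] M [ 0.02  0.11 -0.03] w 0.0114 rpy [-3.1404e+00 -3.0000e-04 -1.2921e+00]
```

View pics/s2.png

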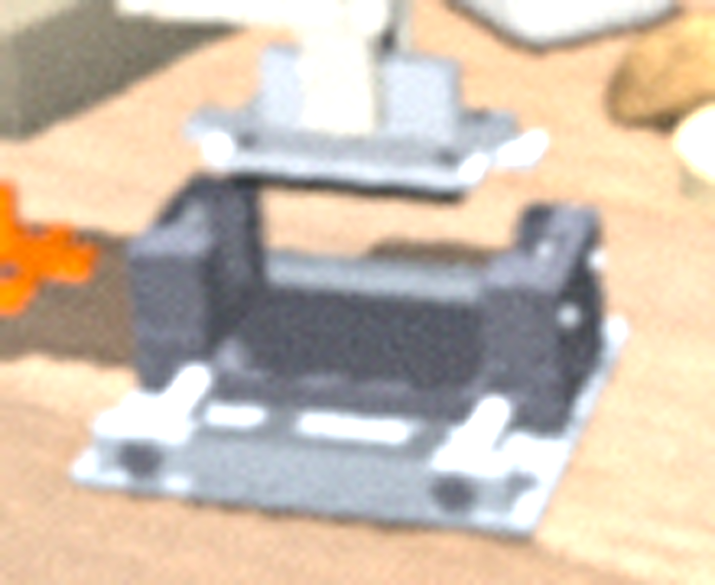

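The pad hangs level at (350,160), ears over the posts at (205,130) and (530,150). Now the cautious descent.

```bash
echo '[0,0,-0.035,0.4,0,0,0,-0.035,0.8,0,0,0,-0.035,1.1,0,0,0,-0.035,1.25,0,0,0,-0.035,1.3,0,0,0,-0.035,1.35,0,0,0,-0.035,1.35,0,0,0,-0.035,1.35,0]' | python3 -m creep; echo '[0,0,0,0.025,0,0,0,0,0.05,0,0,0,0,0.075,0,0,0,0,0.1,0,0,0,0,0.1,0,0,0,0,0.1,0]' | python3 -m creep; echo '[0,0,0,0.025,0,0,0,0,0.05,0,0,0,0,0.05,0,0,0,0,0.05,0]' | python3 -m creep
```

```text
t: 5.2
eef_pos: [0.5121, -0.093, 0.0727]
ee_rot: [-3.141, -0.0, -1.292]
force: [0.1, -0.1, -0.9]
width: 0.012
gripper_force: 45.0
t: 5.7
eef_pos: [0.512, -0.093, 0.0706]
ee_rot: [-3.142, -0.0, -1.292]
force: [-0.3, -0.6, -1.7]
width: 0.0116
gripper_force: 45.0
t: 6.03
eef_pos: [0.5119, -0.093, 0.0695]
ee_rot: [3.141, 0.0, -1.292]
force: [-0.3, 0.2, -2.8]
width: 0.0113
gripper_force: 45.0
```

Scaled: 0.0015 m is 0.075, 0.001 m is 0.05.

```bash
echo '[0,0,0,0.025,0,0,0,0,0.05,0,0,0,0,0.075,0,0,0,0,0.075,0]' | python3 -m creep; echo '[0,0,0,0.025,0,0,0,0,0.05,0,0,0,0,0.075,0,0,0,0,0.075,0]' | python3 -m creep; python3 -c "
from h import *
go([.5126,-.0932,.0415],-74.0)"
```

```text
t: 6.37
eef_pos: [0.5119, -0.093, 0.0679]
ee_rot: [3.141, 0.0, -1.292]
force: [-0.6, 0.2, -1.5]
width: 0.012
gripper_force: 45.0
t: 6.7
eef_pos: [0.512, -0.0929, 0.0665]
ee_rot: [-3.142, 0.0, -1.292]
force: [0.2, 1.6, -2.4]
width: 0.0119
gripper_force: 45.0
t 6.70 shift [ 0.0004 -0.0005  0.025 ] turn -0.0002 F [ 0.2  1.6 -2.4] M [0.26 0.18 0.02] w 0.0119 rpy [-3.1415  0.     -1.2918]
```

The ears went straight into the slots. Continue down in small steps.

```bash
echo '[0,0,0,0.05,0,0,0,0,0.1,0,0,0,0,0.15,0,0,0,0,0.15,0]' | python3 -m creep; echo '[0,0,0,0.05,0,0,0,0,0.1,0,0,0,0,0.15,0,0,0,0,0.15,0]' | python3 -m creep;python3 -c "
from h import *
go([.5126,-.0932,.0415],-74.0)"
```

```text
t: 7.03
eef_pos: [0.5122, -0.0929, 0.0636]
ee_rot: [-3.141, -0.0, -1.292]
force: [0.4, 1.3, 1.1]
width: 0.0119
gripper_force: 45.0
t: 7.37
eef_pos: [0.5125, -0.0929, 0.0609]
ee_rot: [-3.141, -0.0, -1.292]
force: [-0.1, 2.4, 4.4]
width: 0.0117
gripper_force: 45.0
t 7.37 shift [0.0003 0.     0.0194] turn 0.0 F [-0.1  2.4  4.4] M [ 0.65  0.15 -0.01] w 0.0117 rpy [-3.1405e+00 -3.0000e-04 -1.2915e+00]
```

```bash
echo '[0,-0.015,0,0.05,0,0,-0.025,0,0.1,0,0,-0.025,0,0.15,0,0,-0.025,0,0.2,0,0,-0.025,0,0.25,0,0,-0.025,0,0.25,0]' | python3 -m creep; echo '[0,0,0,0.05,0,0,0,0,0.1,0,0,0,0,0.15,0,0,0,0,0.2,0,0,0,0,0.25,0,0,0,0,0.25,0]' | python3 -m creep;python3 -c "
from h import *
go([.5126,-.0932,.0415],-74.0)"
```

```text
t: 7.87
eef_pos: [0.5121, -0.0925, 0.0555]
ee_rot: [-3.141, -0.0, -1.292]
force: [1.1, 0.5, 1.7]
width: 0.0116
gripper_force: 45.0
t: 8.37
eef_pos: [0.5116, -0.0925, 0.0502]
ee_rot: [3.141, 0.0, -1.292]
force: [0.9, -0.3, 0.8]
width: 0.0118
gripper_force: 45.0
t 8.37 shift [ 0.0009 -0.0008  0.0087] turn -0.0003 F [ 0.9 -0.3  0.8] M [ 0.12 -0.13  0.07] w 0.0118 rpy [ 3.1410e+00  1.0000e-04 -1.2919e+00]
```

Scaled: 0.006 m is 0.3, 0.005 m is 0.25.

```bash
echo '[0,0,0,0.05,0,0,0,0,0.1,0,0,0,0,0.15,0,0,0,0,0.2,0,0,0,0,0.25,0,0,0,0,0.3,0,0,0,0,0.3,0]' | python3 -m creep; echo '[0,0,0,0.025,0,0,0,0,0.05,0,0,0,0,0.075,0,0,0,0,0.075,0]' | python3 -m creep;python3 -c "
from h import *
go([.5126,-.0932,.0415],-74.0)"
```

```text
t: 8.95
eef_pos: [0.5118, -0.0925, 0.0443]
ee_rot: [3.141, 0.0, -1.292]
force: [0.5, 0.3, 0.3]
width: 0.0117
gripper_force: 45.0
t: 9.28
eef_pos: [0.5118, -0.0925, 0.043]
ee_rot: [-3.142, 0.0, -1.292]
force: [0.9, -0.2, 3.0]
width: 0.0122
gripper_force: 45.0
t 9.28 shift [ 0.0009 -0.0006  0.0015] turn -0.0003 F [ 0.9 -0.2  3. ] M [0.11 0.07 0.07] w 0.0122 rpy [-3.1416  0.     -1.2919]
```

```bash
for i in 1 2; do :; done; echo '[0,0,0,0.025,0,0,0,0,0.05,0,0,0,0,0.05,0,0,0,0,0.05,0]' | python3 -m creep; echo '[0,0,0,0.02,0,0,0,0,0.04,0,0,0,0,0.04,0,0,0,0,0.04,0]' | python3 -m creep
```

```text
t: 9.62
eef_pos: [0.5119, -0.0925, 0.042]
ee_rot: [-3.141, 0.0, -1.292]
force: [0.9, 0.2, 1.9]
width: 0.0114
gripper_force: 45.0
t: 9.95
eef_pos: [0.5119, -0.0925, 0.0415]
ee_rot: [-3.141, -0.0, -1.292]
force: [-0.9, 0.5, 6.5]
width: 0.0116
gripper_force: 45.0
```

Floor contact is starting at the predicted height; press until it is firm (about 20 N).

```bash
echo '[0,0,0,0.02,0,0,0,0,0.04,0,0,0,0,0.04,0,0,0,0,0.04,0]' | python3 -m creep; echo '[0,0,0,0.02,0,0,0,0,0.04,0,0,0,0,0.04,0,0,0,0,0.04,0]' | python3 -m creep; python3 -c "
from h import *
go([.5126,-.0932,.0415],-74.0)"
```

```text
t: 10.28
eef_pos: [0.5119, -0.0925, 0.0414]
ee_rot: [-3.141, -0.0, -1.291]
force: [-4.0, 1.8, 14.1]
width: 0.0122
gripper_force: 45.0
t: 10.62
eef_pos: [0.5121, -0.0925, 0.0414]
ee_rot: [-3.141, -0.0, -1.291]
force: [-7.0, 2.5, 22.3]
width: 0.0117
gripper_force: 45.0
t 10.62 shift [ 0.0008 -0.0002 -0.0001] turn 0.0004 F [-7.   2.5 22.3] M [ 1.12  2.58 -0.02] w 0.0117 rpy [-3.1406e+00 -5.0000e-04 -1.2911e+00]
```

Firm floor contact at TCP z 0.0414, against 0.0415 predicted. Ease the load, open and rise.

Scaled: -0.0016 m is -0.08, -0.0008 m is -0.04.

```bash
echo '[0,0,0,-0.04,0,0,0,0,-0.08,0,0,0,0,-0.08,0,0.04,0,0,-0.08,0,0.04,0,0,-0.08,0,0.04,0,0,-0.08,0,0.04,0,0,-0.08,0,0.04,0,0,-0.08,0]' | python3 -m creep; echo '[0.04,0,0,-0.5,0,0.04,0,0,-1.5,0,0.04,0,0,-3,0,0.04,0,0,-5,0,0.04,0,0,-7,0,0.04,1.5,0,-7,0,0.04,3.5,0,-7,0,0.04,5.5,0,-7,0,0.04,7.5,0,-7,0,0.04,9,0,-7,0,0.04,9,0,-7,0,0.04,9,0,-7,0]' | python3 -m creep; python3 - <<'E'
from h import *
import cv2
a=arm.grab_frame("scene")[:,:,::-1]; b=arm.grab_frame("top")[:,:,::-1]
f=lambda i:cv2.convertScaleAbs(i,alpha=1.4)
A=cv2.resize(a[170:250,210:310],None,fx=4.6,fy=4.6,interpolation=cv2.INTER_CUBIC)
B=cv2.resize(b[188:258,256:326],(330,368),interpolation=cv2.INTER_CUBIC)
cv2.imwrite("pics/e.png",f(np.hstack([A,B])))
E
```

```text
t: 11.28
eef_pos: [0.5116, -0.0926, 0.041]
ee_rot: [3.141, 0.0, -1.292]
force: [0.1, -0.0, 0.3]
width: 0.0378
gripper_force: 0.0
t: 12.28
eef_pos: [0.5611, -0.2671, 0.1811]
ee_rot: [3.141, 0.0, -1.295]
force: [-0.5, 0.7, 0.4]
width: 0.0402
gripper_force: 0.0
```

View pics/e.png

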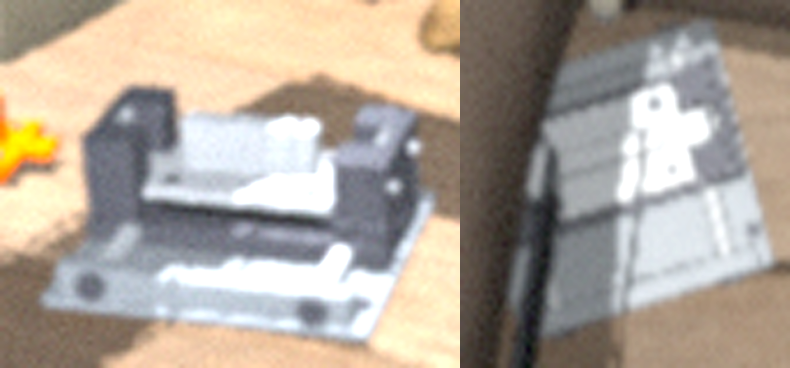

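The pad sits level between the posts: its rib runs (180,120)–(320,125), level with the post tops, and the plate edge (145,190)–(335,212) is parallel to the base. The gripper is clear.

```bash
echo '[0.04,0,0,0,0,0.04,0,0,0,0,0.04,0,0,0,0]' | python3 -m creep && python3 -c "
from station import arm
print(arm.job_done())"
```

```text
t: 12.63
eef_pos: [0.5615, -0.2646, 0.1818]
ee_rot: [-3.141, -0.0, -1.29]
force: [-0.0, 1.4, -0.1]
width: 0.0398
gripper_force: 0.0
the job is handed in; nothing more can be done
None
```

The jaw pad is pressed fully home in the floating jaw, sitting flat and released, and I never touched the putty tin or tape roll; wrist force readings stayed at or below about 24 N and the job was handed in at about 12.6 s.

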